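# Set up the magnifier viewing stand at a mineral stall

## Robot

A 6-joint arm with a two-finger parallel gripper is mounted at the origin on the work surface. World frame = base frame: x ahead of the robot, y to its left, z up, the work surface at z = 0. Lengths are in m, angles in degrees, forces in N, time in s.
With the tool pointing down it reaches from about 0.35 to 0.925 m from the base axis. Payload 6.4 kg.
Tool frame: the origin (TCP) lies on the centre line of the jaws, within the pads' length; the fingertips stand ahead of it and the grasp point (between the pads) lies 8 mm behind it (manip.tip_reach is the z of the fingertips in the tool frame, in m); z points along the fingers, y is the direction in which the jaws open and shut (so a half turn about z gives the same grasp; the last joint's range is limited). The gripper opens to 85 mm and grips with 20 to 120 N. Pads are 22 mm wide; open, the fingers measure 114 mm over their backs; the gripper's body (76 mm by 85 mm) begins 54 mm behind the grasp point. The pads swing forward as they close: fully open they stand 13 mm farther back than shut.
Start: joints at [58.551, 14.043, 89.255, -0, 76.702, -9.975], TCP at [0.238, 0.605, 0.242] pointing down, gripper open.
Joint ranges: [-179.41, 179.41], [-58.25, 129.5], [7.25, 145.43], [-54.29, 234.29], [11.92, 165.04], [-157.13, 157.13]. Speed limits (degrees/s): [147.25, 147.25, 180, 180, 180, 180].

## Interface

Orientations are given as [roll, pitch, yaw] about the fixed x, y, z axes, in that order (R = Rz(yaw) Ry(pitch) Rx(roll)).
In Python, from plant import observe, camera, get_calibration, manip gives the robot as it stands. The module is installed in compiled form; this text tells all that it offers.
- The arm moves only by the tool jog_arm, never from a script. Its argument "rows" is text: rows parted by semicolons, each of 5 numbers parted by spaces: the opening, from 0 (shut) to 1 (fully open), then the shift along the tool's x, y, z in mm, then the turn about the tool's z in degrees. A call has 1 to 12 rows; each row shifts and turns the commanded pose from where the row before left it, along the tool's axes as they then stand; what a row does not reach is not made up. A row lasts 1/8 s, in which the tool goes at most 62.5 mm and 10.7 degrees, less where a joint would pass 70% of its speed; a pose out of reach is approached as far as the arm can. A call is refused whole if a number of a shift passes 62.5 or a number of a turn 10.7, either way. A call with a gripper value outside its range is refused whole. The fingers move at their own pace and stop on an object; "force" is the grip in N (left out, the last holds). Time passes only in rows, so rows that do not move let the fingers close. It gives the time, the measured TCP pose, the force and the opening at its end, in the units of the state.
- observe(): the state, without advancing time (a new reading comes with each control period).
- camera(name): name is "side" or "top"; returns the picture (480x640x3 uint8, blue, green, red); there is no depth.
- get_calibration(name): a dict with "fx", "fy", "cx", "cy" (pixels), "k1" (the pictures are not rectified: a ray, as slopes to the right and down, at radius r is drawn at 1 + k1 r^2 times it, then the intrinsics apply), "rvec" (rotation vector, rad) and "tvec" (3), from world to camera coordinates, as OpenCV has them. Camera axes: x right, y down, z forward; pixel columns grow to the right and rows downward; lengths in m; the calibration is good to about 2 mm. A picture is of the moment at which its call begins. get_calibration takes no time and is no camera call.
- manip.finish_job(): hands the job in, once; it reports no verdict.
The state is a dict: "time_s": time; "joint_pos": joint angles; "dq": joint speeds; "effort": joint torques, N m; "position": TCP position; "ee_rot": TCP orientation; "ft_force": force on the tool from outside, world axes, zero at the start; "wrist_torque": the same for the moment, N m; "finger_gap": finger opening in m.
Only numpy, scipy, OpenCV 4.12 (cv2) and the standard library are available. Lean on these libraries where they do the work, as an engineer would, in place of code of your own. Each camera call takes 0.05 s, during which the arm holds its last target. There are 200 camera calls.

## Task

Load the viewing stand: put the purple amethyst case on the sloped rollers so that it ends up standing against the stop at the lower end, then the yellow citrine case so that it comes to stand close behind it. Then push the yellow magnifier carriage along its rail until it clicks home over the front case and stays there. Do not shift the two other specimen cases or the loose crystals.

Things in the scene. Friction and masses are not known exactly. Their poses are not given: they have to be found in the camera images.
- stand: Fixed stand with a lane of 15 free rollers; position and yaw vary. Origin on the table under mid-lane. The lane descends along its +y at 0.175 rad; roller tops 62 mm high over the origin, 81 mm at the open upper end (110 mm to -y), 43 mm at the stop (110 mm to +y). Side guides (64 mm apart inside, 76 outside) rise 8 mm, the stop 30 mm above the rollers. A cross rail lies along x, 160 mm to +y.
- front_place (a point): Point on the stand: where the centre (half-way up) of a case is when it stands on the rollers against the stop. Axes as the stand's.
- back_place (a point): Point on the stand: where the centre of the second case is when it touches the first one from behind, 52 mm up the lane from front_place. Axes as the stand's.
- upper_place (a point): Point on the stand: where a case's centre is when it stands on the rollers near the upper end, a good place to set one down; 144 mm up the lane from front_place. From here a case rolls down by itself at 0.1 to 0.2 m/s. Axes as the stand's.
- bezel (a joint): Magnifier carriage along its rail, m: 0 parked, 0.090 at the end stop, clicked home; grows along the stand's +x; starts at 0 to 0.03. About 1 N of friction; from 0.077 a sprung ball resists with about 4 to 7 N up to 0.084, then snaps it on to 0.090 and holds it; short of 0.084 it pushes it back.
- bezel_post (a point): On the axis of the carriage's upright red post, 16 mm across, 64 to 127 mm above the table; point at 96 mm. Push it to the stand's +x. Axes as the stand's. Yellow block below: 50 mm in x, reaching 19 mm further to +y, top 64 mm up. A yellow pillar, 16 x 8 mm, stands 40 mm to -y; it carries the white 66 mm square lens frame, centred 91 mm to -y, 122 to 130 mm up.
- amethyst_center (a point): Centre of the amethyst case: clear box with white base and purple crystal, 52 x 52 mm and 60 mm high, about 0.15 kg; z up, x and y square to its faces. Site half-way up.
- citrine_center (a point): Centre of the citrine case: same box with a yellow-orange crystal, 52 x 52 x 60 mm, about 0.15 kg. Site half-way up.
- smoky_center (a point): Centre of the case with a dark brown crystal, 52 x 52 x 60 mm; a bystander.
- fluorite_center (a point): Centre of the case with a green crystal, 52 x 52 x 60 mm; a bystander.
- rock_a_center (a point): Centre of a small loose crystal cluster, 32 mm across and 36 mm high, standing close to one face of the amethyst or the citrine case; a bystander.
- rock_b_center (a point): Centre of another such cluster, 32 mm across and 36 mm high, beside the other of those two cases; a bystander.
- rock_c_center (a point): Centre of a loose crystal cluster, 44 mm across and 45 mm high, among the cases; a bystander.
- rock_d_center (a point): Centre of a loose crystal cluster, 56 mm across and 50 mm high, to the right of the cases; a bystander.

How it is judged (in metres and radians):
On the way, in this order (a step that is already met when the one before it is completed fails the run):
1. the amethyst case stands on the rollers against the stop (distance between amethyst_center and front_place below 0.014 m and angle between amethyst_center's own z axis and vertical below 0.3 rad and contact force between the fingers and amethyst below 0.1 N), for 0.2 s.
2. the citrine case stands on the rollers close behind it (distance between amethyst_center and front_place below 0.014 m and distance between citrine_center and back_place below 0.018 m and angle between citrine_center's own z axis and vertical below 0.3 rad and contact force between the fingers and citrine below 0.1 N), for 0.2 s.
3. the magnifier carriage has clicked home (value of joint bezel above 0.087 m), for 0.2 s.
At the end, for the whole second after the job is handed in: Amethyst case on the rollers against the stop (centre within 14 mm of front_place), citrine case close behind (within 18 mm of back_place), both within 0.3 rad of upright, released and at rest; magnifier carriage past 0.087 m, held home by its detent (value of joint bezel above 0.087 m and distance between amethyst_center and front_place below 0.014 m and angle between each of amethyst_center, citrine_center's own z axis and vertical below 0.3 rad and distance between citrine_center and back_place below 0.018 m and linear speed of each of amethyst, citrine below 0.02 m/s); the robot touches nothing.
It fails at once if another specimen case or a loose crystal is shifted by more than 30 mm (distance of any of smoky_center, fluorite_center, rock_a_center, rock_b_center, rock_c_center, rock_d_center from where it was at the start of the episode above 0.03 m).
It also fails if it takes over 67 s, if anything falls off the work surface, if the arm or the gripper's body presses on something with over 40 N, if the wrist force passes 120 N, or if a joint passes its speed limit or range.

## Working session

There is one attempt and no reset: what is moved stays moved. The work goes in short steps, Python scripts to look and compute and a tool call to move; the robot and the scene stay as the last step left them, time stands still between calls to the robot, and variables do not carry over. Pictures are saved under pics/ and viewed, about 8 in all and at most 12, crops included, and the job is handed in when it is done.

Besides the shell and the picture viewer there is one more tool, called after ">>>" by a JSON object that holds its "op" and its "data". jog_arm: Moves the arm, as the interface text tells. Its arguments: {"type":"object","properties":{"rows":{"type":"string"},"force":{"type":"number"}},"required":["rows"]}

```bash
mkdir -p pics
cat > h.py <<'E'
import numpy as np, cv2
from plant import observe, camera, get_calibration, manip
def cal(n):
    c=get_calibration(n); R=cv2.Rodrigues(np.array(c["rvec"],float))[0]; return c,R,np.array(c["tvec"],float).ravel()
def proj(n,P):
    c,R,t=cal(n); p=np.atleast_2d(P)@R.T+t; s=p[:,:2]/p[:,2:]; s=s*(1+c["k1"]*(s**2).sum(1,keepdims=True))
    return s*[c["fx"],c["fy"]]+[c["cx"],c["cy"]]
def unproj(n,uv,z):
    c,R,t=cal(n); uv=np.atleast_2d(np.array(uv,float))
    K=np.array([[c["fx"],0,c["cx"]],[0,c["fy"],c["cy"]],[0,0,1]])
    s=cv2.undistortPoints(uv.reshape(-1,1,2),K,np.array([c["k1"],0,0,0.])).reshape(-1,2)
    d=np.c_[s,np.ones(len(s))]@R; o=-R.T@t
    return o+d*((np.reshape(z,(-1,1))-o[2])/d[:,2:])
E
python3 - <<'E'
from h import *
for n in("side","top"):
    cv2.imwrite(f"pics/{n}0.png",camera(n)); c,R,t=cal(n); print(n,c,-R.T@t)
o=observe();print(o["position"],o["ee_rot"],o["time_s"],manip.tip_reach)
E
```

```text
side {'fx': 526.3070576264886, 'fy': 526.3070576264886, 'cx': 321.67007875673784, 'cy': 236.4063031182622, 'k1': -0.07125503727309437, 'rvec': array([ 2.03645864, -0.67659197,  0.35558616]), 'tvec': array([-0.46365732,  0.24644613,  0.83215402])} [ 0.04054952 -0.74618807  0.64011968]
top {'fx': 609.7317216018828, 'fy': 609.7317216018828, 'cx': 315.4433300308131, 'cy': 253.5187922066598, 'k1': 0.032069422541589586, 'rvec': array([ 2.12816092, -2.19254691,  0.12649154]), 'tvec': array([-0.01043318,  0.55532106,  1.32707076])} [ 0.39538314 -0.02532823  1.38298149]
[0.23769565 0.60447158 0.2412843 ] [-1.79901754e+02 -1.96903499e-02  1.58526333e+02] 0.1 0.011
```

View pics/top0.png

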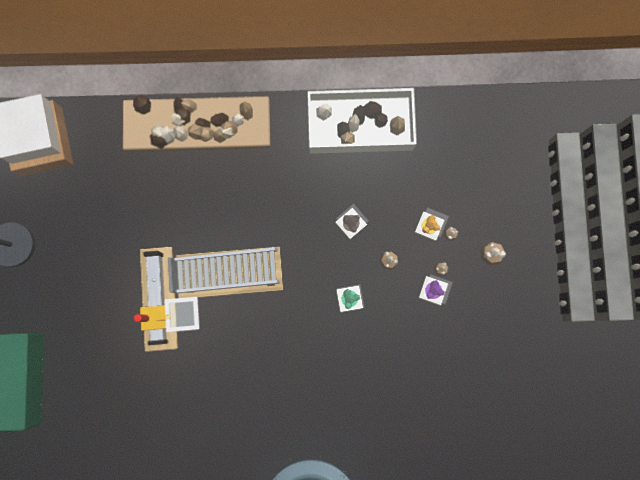

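View pics/side0.png

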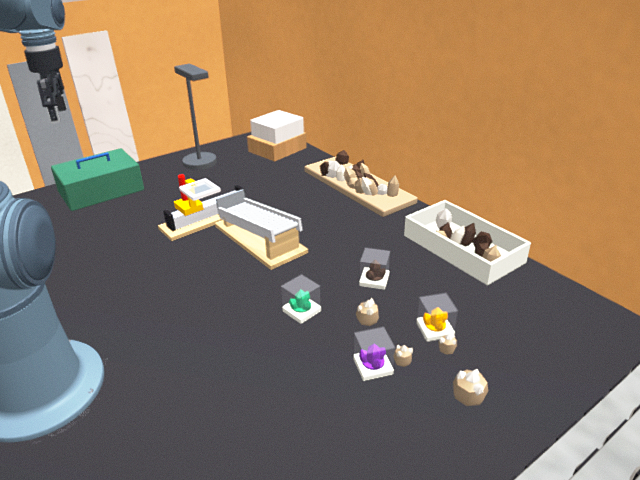

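The top view shows the stand with its lane from (280,268) at the upper end to (172,272) at the stop. The carriage post is at (138,318), the amethyst at (435,291) and the citrine at (431,225). Small rocks sit at (442,268) and (452,233). I'll zoom in on these next.

Run:
```python
from h import *
im=cv2.imread("pics/top0.png")
a=cv2.resize(im[240:355,130:290],None,fx=5,fy=5,interpolation=cv2.INTER_CUBIC)
b=cv2.resize(im[200:310,380:500],None,fx=5,fy=5,interpolation=cv2.INTER_CUBIC)
for m,x0,y0 in((a,130,240),(b,380,200)):
    for k in range(0,m.shape[1],50): cv2.line(m,(k,0),(k,4 if k%100 else 12),(0,255,0),1); k%100==0 and cv2.putText(m,str(x0+k//5),(k,24),0,.4,(0,255,0))
    for k in range(0,m.shape[0],50): cv2.line(m,(0,k),(4 if k%100 else 12,k),(0,255,0),1); k%100==0 and cv2.putText(m,str(y0+k//5),(14,k+5),0,.4,(0,255,0))
cv2.imwrite("pics/a.png",a);cv2.imwrite("pics/b.png",b)
```

```text
(no output)
```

View pics/a.png

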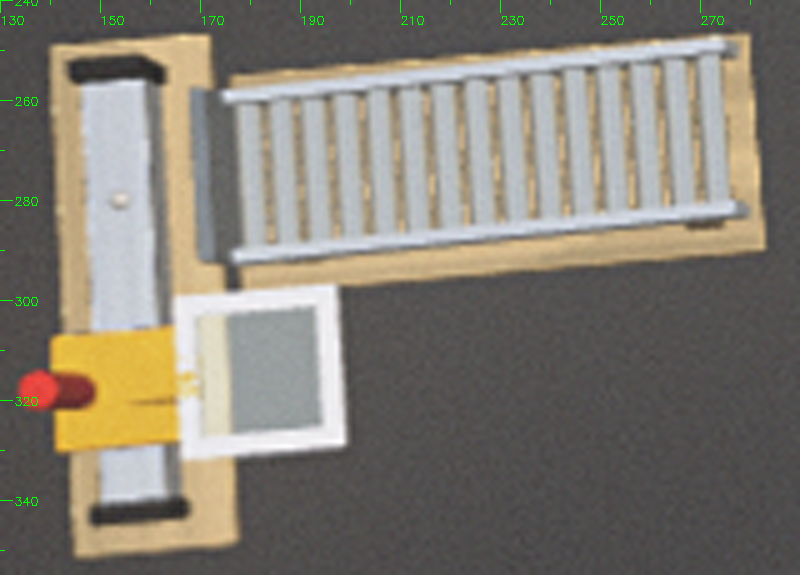

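View pics/b.png

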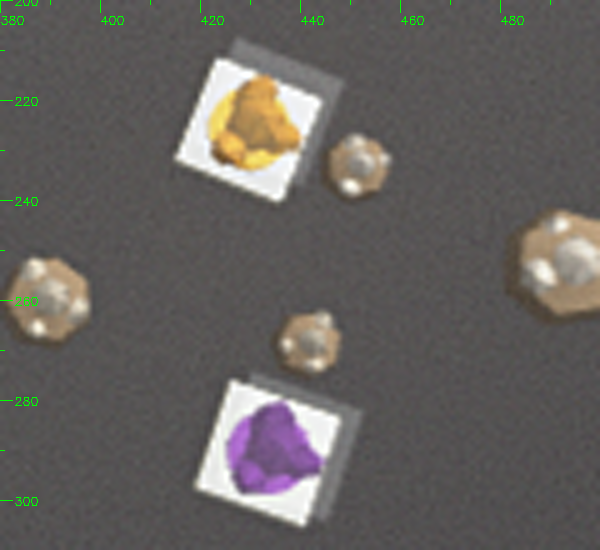

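Run:
```python
from h import *
np.set_printoptions(precision=4,suppress=True)
A=lambda p:np.array(p)/5+[130,240]
B=lambda p:np.array(p)/5+[380,200]
cit=B([(217,57),(323,98),(280,202),(176,158)]); am=B([(232,378),(342,416),(307,527),(194,488)])
for n,q in(("cit",cit),("am",am)):
  for z in(0.0,0.008):
    P=unproj("top",q,z)[:,:2]; print(n,z,P.mean(0),np.linalg.norm(np.roll(P,-1,0)-P,axis=1), [np.degrees(np.arctan2(*(b-a)[::-1])).round(1) for a,b in((P[0],P[1]),(P[3],P[2]),(P[3],P[0]),(P[2],P[1]))])
print("cit top",unproj("top",B([(233,40),(345,80)]),.06)); print("am top", unproj("top",B([(252,373),(362,410)]),.06))
print("rocks",unproj("top",B([(358,165),(310,342),(48,300)]),.03))
g=unproj("top",A([(222,97),(735,45),(232,258),(745,210)]),[.051,.089,.051,.089]); print("guides",g)
s=unproj("top",A([(193,88),(215,88),(198,262),(217,262)]),.073);print("stop",s)
print("post",unproj("top",A([(38,389)]),.127)); print("block",unproj("top",A([(50,337),(175,327),(57,451),(183,441)]),.064))
fr=unproj("top",A([(175,297),(338,285),(185,459),(346,444)]),.13);print("frame",fr,fr.mean(0))
print("detent", unproj("top",A([(120,200)]),.05))
```

```text
cit 0.0 [ 0.6149 -0.291 ] [0.0518 0.0524 0.0513 0.0509] [np.float64(-113.4), np.float64(-115.1), np.float64(-24.5), np.float64(-25.0)]
cit 0.008 [ 0.6136 -0.2894] [0.0515 0.0521 0.051  0.0506] [np.float64(-113.4), np.float64(-115.1), np.float64(-24.5), np.float64(-25.0)]
am 0.0 [ 0.4665 -0.2922] [0.0523 0.053  0.0535 0.0531] [np.float64(-111.0), np.float64(-110.8), np.float64(-21.8), np.float64(-20.5)]
am 0.008 [ 0.4661 -0.2907] [0.052  0.0527 0.0532 0.0528] [np.float64(-111.0), np.float64(-110.8), np.float64(-21.8), np.float64(-20.5)]
cit top [[ 0.645  -0.2744  0.06  ]
 [ 0.6257 -0.3226  0.06  ]]
am top [[ 0.498  -0.2752  0.06  ]
 [ 0.4805 -0.3219  0.06  ]]
rocks [[ 0.5922 -0.333   0.03  ]
 [ 0.5133 -0.3073  0.03  ]
 [ 0.5356 -0.1918  0.03  ]]
guides [[0.5489 0.2828 0.051 ]
 [0.5603 0.055  0.089 ]
 [0.4781 0.2786 0.051 ]
 [0.4895 0.0523 0.089 ]]
stop [[0.5506 0.2902 0.073 ]
 [0.5503 0.2807 0.073 ]
 [0.4754 0.2881 0.073 ]
 [0.4752 0.28   0.073 ]]
post [[0.4223 0.3404 0.127 ]]
block [[0.4457 0.3537 0.064 ]
 [0.4483 0.3002 0.064 ]
 [0.397  0.3505 0.064 ]
 [0.3995 0.2967 0.064 ]]
frame [[0.4579 0.2839 0.13  ]
 [0.4608 0.2173 0.13  ]
 [0.392  0.2798 0.13  ]
 [0.396  0.2144 0.13  ]] [0.4267 0.2488 0.13  ]
detent [[0.505  0.3276 0.05  ]]
```

Estimates in world coordinates, all consistent with the given sizes:

| Item | x, y (m) | Angle or note |
|---|---|---|
| Amethyst | (0.466, -0.2915) | Free jaw axis 69° |
| Citrine | (0.614, -0.290) | Free jaw axis -24.5° |
| Stand origin | (0.519, 0.169) | Yaw 2.9° |
| Post | (0.422, 0.340) | n/a |

Next I'll move toward the amethyst.

>>> {"op": "jog_arm", "data": {"rows": "1 -41 -32.7 0 0;1 -41 -32.7 0 0;1 -41 -32.7 0 0;1 -41 -32.7 0 0;1 -41 -32.7 0 0;1 -41 -32.7 0 0;1 -41 -32.7 0 0;1 -41 -32.7 0 0;1 -41 -32.7 0 0;1 -41 -32.7 0 0", "force": 40}}

```text
time_s: 1.35
position: [0.5001, 0.1489, 0.242]
ee_rot: [-180.0, -0.0, 158.5]
ft_force: [0.4, -0.1, -0.5]
finger_gap: 0.0855
```

>>> {"op": "jog_arm", "data": {"rows": "1 -16.3 -52.9 15 0;1 -16.3 -52.9 15 0;1 -16.3 -52.9 15 0;1 -16.3 -52.9 15 0;1 -16.3 -52.9 15 0;1 -16.3 -52.9 15 0;1 -16.3 -52.9 15 0;1 -16.3 -52.9 15 0;1 0 0 0 0;1 0 0 0 0"}}

```text
time_s: 2.6
position: [0.4659, -0.2905, 0.1219]
ee_rot: [180.0, -0.1, 158.5]
ft_force: [0.2, 0.5, -0.2]
finger_gap: 0.0855
```

```bash
cat >> h.py <<'E'
def go(x,y,z,yaw):
    "tool-frame shift (mm) from here to the target at the present yaw, and the turn about tool z after it"
    o=observe(); p=np.array(o["position"]); r=np.radians(o["ee_rot"]); a=r[2]
    from scipy.spatial.transform import Rotation as Ro
    R=Ro.from_euler("xyz",r).as_matrix(); s=R.T@(np.array([x,y,z])-p)*1000
    print("pos",p.round(4),"rpy",np.round(o["ee_rot"],2),"shift",s.round(1),"len",np.linalg.norm(s).round(1),"turn",round(np.degrees(a)-yaw,2),"F",np.round(o["ft_force"],2),"gap",round(o["finger_gap"],4),"t",o["time_s"])
E
python3 -c "
from h import *
go(.4663,-.2915,.028,158.8); cv2.imwrite('pics/s1.png',np.vstack([cv2.resize(camera('side')[220:420,260:500],None,fx=2,fy=2)]))"
```

```text
pos [ 0.4659 -0.2905  0.1219] rpy [ 1.7996e+02 -6.0000e-02  1.5851e+02] shift [-0.8 -0.9 93.9] len 93.9 turn -0.29 F [ 0.19  0.52 -0.21] gap 0.0855 t 2.6
```

View pics/s1.png

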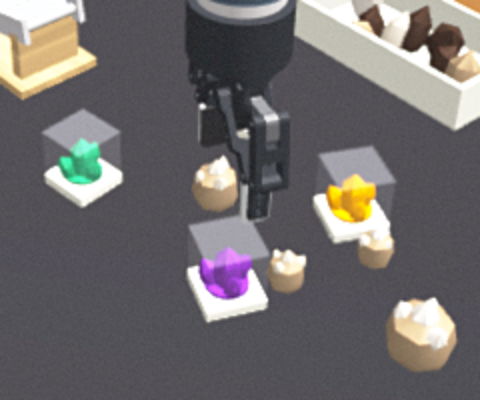

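The gripper hangs above the amethyst (crop 228,265) with the rock at (286,268) clear of the jaw line. I'll descend and grip.

>>> {"op": "jog_arm", "data": {"rows": "1 -0.8 -0.9 24 0;1 0 0 24 0;1 0 0 24 0;1 0 0 22 0;1 0 0 0 0;0 0 0 0 0;0 0 0 0 0;0 0 0 0 0;0 0 0 0 0;0 0 0 0 0;0 0 0 0 0"}}

```text
time_s: 4.03
position: [0.4676, -0.2927, 0.0299]
ee_rot: [-180.0, 0.1, 158.5]
ft_force: [0.0, 1.8, 7.2]
finger_gap: 0.0519
```

>>> {"op": "jog_arm", "data": {"rows": "0 0 0 -30 0;0 0 0 -50 0;0 0 0 -50 0;0 0 0 -50 0;0 0 0 0 0"}}

```text
time_s: 4.65
position: [0.4685, -0.2941, 0.2135]
ee_rot: [-179.8, 0.5, 158.5]
ft_force: [-0.3, 0.4, -1.4]
finger_gap: 0.0513
```

```bash
python3 -c "
from h import *
go(.5213,.1169,.2,92.9)"
```

```text
pos [ 0.4685 -0.2941  0.2135] rpy [-179.77    0.52  158.52] shift [101.5 401.9  11. ] len 414.6 turn 65.62 F [-0.35  0.39 -1.41] gap 0.0513 t 4.65
```

>>> {"op": "jog_arm", "data": {"rows": "0 12.7 50.2 0 0;0 12.7 50.2 0 0;0 12.7 50.2 0 0;0 12.7 50.2 0 0;0 12.7 50.2 0 0;0 12.7 50.2 0 0;0 12.7 50.2 0 0;0 12.7 50.2 0 0;0 0 0 0 0"}}

```text
time_s: 5.78
position: [0.5179, 0.1214, 0.2065]
ee_rot: [-179.9, -0.2, 158.8]
ft_force: [-0.4, 0.1, -0.9]
finger_gap: 0.0516
```

>>> {"op": "jog_arm", "data": {"rows": "0 0 0 0 9.4;0 0 0 0 9.4;0 0 0 0 9.4;0 0 0 0 9.4;0 0 0 0 9.4;0 0 0 0 9.4;0 0 0 0 9.2;0 0 0 0 0;0 0 0 0 0"}}

```text
time_s: 6.9
position: [0.5187, 0.1182, 0.2076]
ee_rot: [-179.9, 0.0, 93.0]
ft_force: [0.3, -0.6, -1.6]
finger_gap: 0.0524
```

```bash
python3 -c "
from h import *
go(.5213,.1169,.125,92.9)"
```

```text
pos [0.5187 0.1182 0.2076] rpy [-1.7993e+02  1.0000e-02  9.3010e+01] shift [-1.4  2.6 82.6] len 82.6 turn 0.11 F [ 0.28 -0.6  -1.6 ] gap 0.0524 t 6.9
```

Lower to just above the rollers and look before the final drop.

>>> {"op": "jog_arm", "data": {"rows": "0 -1.4 2.6 30 0;0 0 0 30 0;0 0 0 22 0;0 0 0 0 0;0 0 0 0 0"}}

```text
time_s: 7.52
position: [0.5224, 0.1174, 0.1273]
ee_rot: [179.9, 0.0, 93.0]
ft_force: [-0.3, 0.1, -1.3]
finger_gap: 0.0519
```

```bash
python3 -c "
from h import *
go(.5213,.1169,.105,92.9)
s=cv2.resize(camera('side')[170:280,180:330],None,fx=4,fy=4); t=camera('top')
cv2.imwrite('pics/p1.png',s); cv2.imwrite('pics/p1t.png',t)"
```

```text
pos [0.5224 0.1174 0.1273] rpy [1.7992e+02 1.0000e-02 9.2960e+01] shift [-0.4 -1.2 22.3] len 22.3 turn 0.06 F [-0.28  0.08 -1.34] gap 0.0519 t 7.525
```

View pics/p1.png

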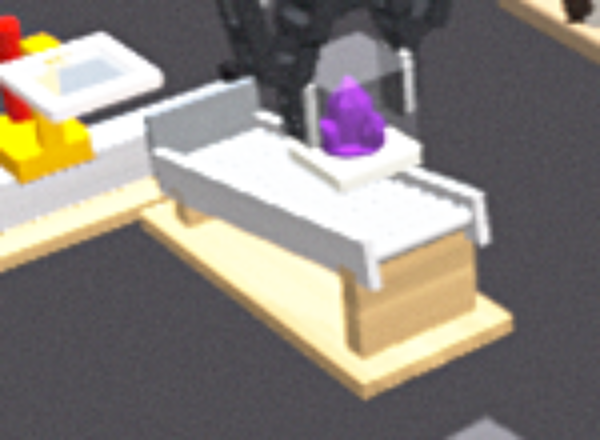

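The case hangs between the guides, slightly above the rollers and near the upper end. I'll lower it and sense contact.

>>> {"op": "jog_arm", "data": {"rows": "0 -0.4 -1.2 8 0;0 0 0 6 0;0 0 0 3 0;0 0 0 2 0;0 0 0 0 0"}}

```text
time_s: 8.25
position: [0.5205, 0.117, 0.1071]
ee_rot: [-180.0, -0.0, 92.9]
ft_force: [-0.6, 0.0, -2.0]
finger_gap: 0.0518
```

>>> {"op": "jog_arm", "data": {"rows": "0 0 0 2 0;0 0 0 1 0;0 0 0 0 0"}}

```text
time_s: 8.62
position: [0.5208, 0.117, 0.105]
ee_rot: [180.0, 0.0, 92.9]
ft_force: [-2.2, -0.3, 4.3]
finger_gap: 0.051
```

>>> {"op": "jog_arm", "data": {"rows": "0 0 0 2 0;0 0 0 2 0;0 0 0 0 0;1 0 0 0 0;1 0 0 0 0;1 0 0 0 0;1 0 0 0 0;1 0 0 -10 0;1 0 0 -30 0;1 0 0 -50 0;1 0 0 -40 0;1 0 0 0 0", "force": 20}}

```text
time_s: 10.12
position: [0.523, 0.1171, 0.2353]
ee_rot: [179.5, 0.0, 92.9]
ft_force: [-0.1, -0.3, -0.1]
finger_gap: 0.0853
```

```bash
python3 -c "
from h import *
go(.6142,-.290,.2,65.5)
s=cv2.resize(camera('side')[170:280,150:330],None,fx=4,fy=4); t=cv2.resize(camera('top')[230:360,130:320],None,fx=4,fy=4)
cv2.imwrite('pics/p2.png',s); cv2.imwrite('pics/p2t.png',t)"
```

```text
pos [0.523  0.1171 0.2353] rpy [1.7948e+02 2.0000e-02 9.2930e+01] shift [-411.2   70.    36.1] len 418.7 turn 27.43 F [-0.05 -0.35 -0.11] gap 0.0853 t 10.125
```

View pics/p2.png

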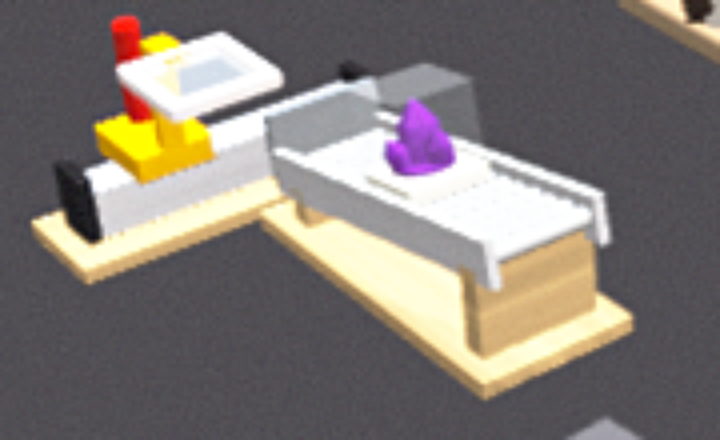

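The case is upright on the rollers and apparently still on its way down. I'll go for the citrine and check the amethyst on the way.

>>> {"op": "jog_arm", "data": {"rows": "1 -51.4 8.8 4 0;1 -51.4 8.8 4 0;1 -51.4 8.8 4 0;1 -51.4 8.8 4 0;1 -51.4 8.8 4 0;1 -51.4 8.8 4 0;1 -51.4 8.8 4 0;1 -51.4 8.8 8 0;1 0 0 10 9.2;1 0 0 30 9.2;1 0 0 30 9.1;1 0 0 0 0"}}

```text
time_s: 11.72
position: [0.6091, -0.2882, 0.119]
ee_rot: [-179.4, -0.1, 65.5]
ft_force: [-0.9, 0.7, 0.2]
finger_gap: 0.0854
```

```bash
python3 -c "
from h import *
go(.6142,-.290,.028,65.5)
s=cv2.resize(camera('side')[170:350,150:480],None,fx=2.4,fy=2.4); t=cv2.resize(camera('top')[230:360,130:320],None,fx=4,fy=4)
cv2.imwrite('pics/p3.png',s); cv2.imwrite('pics/p3t.png',t)"
```

```text
pos [ 0.6091 -0.2882  0.119 ] rpy [-1.7945e+02 -1.0000e-01  6.5530e+01] shift [ 0.3  6.3 91. ] len 91.2 turn 0.03 F [-0.89  0.68  0.21] gap 0.0854 t 11.725
```

View pics/p3t.png

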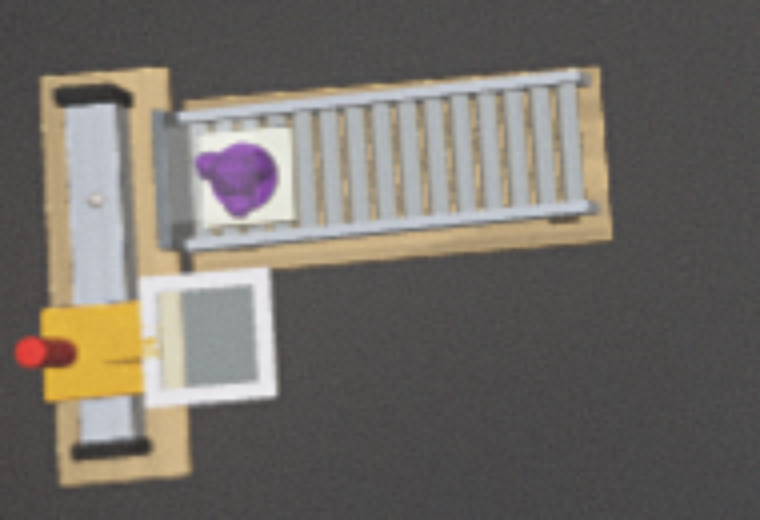

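```bash
python3 -c "
from h import *
q=np.array([(200,130),(203,225),(293,127),(296,222)])/4+[130,230]
P=unproj('top',q,[.051,.051,.060,.060]);print(P,P.mean(0),'expected ~ .5144 .253')
im=camera('top');h=im[230:360,130:320]; print(np.abs(h.astype(int)-cv2.resize(cv2.imread('pics/p3t.png'),(190,130),interpolation=cv2.INTER_AREA)).max())
go(.6142,-.290,.028,65.5)"
```

```text
[[0.54166108 0.27060262 0.051     ]
 [0.48947077 0.26913622 0.051     ]
 [0.54079523 0.21805678 0.06      ]
 [0.48892854 0.21683376 0.06      ]] [0.51521391 0.24365734 0.0555    ] expected ~ .5144 .253
104
pos [ 0.6122 -0.2903  0.125 ] rpy [1.7995e+02 1.0000e-02 6.5540e+01] shift [ 1.1  1.6 97. ] len 97.0 turn 0.04 F [ 1.33 -0.17  0.91] gap 0.0852 t 11.875
```

```bash
python3 -c "
from h import *
a=cv2.resize(cv2.imread('pics/p3t.png'),(190,130),interpolation=cv2.INTER_AREA); b=camera('top')[230:360,130:320]
for m in(a,b):
  m=m.astype(int); k=(m[...,0]>m[...,1]+40)&(m[...,2]>m[...,1]+10); print(k.sum(), np.argwhere(k).mean(0))
cv2.imwrite('pics/p4t.png',np.hstack([cv2.resize(b[15:75,25:85],None,fx=9,fy=9,interpolation=cv2.INTER_CUBIC)]))"
```

```text
217 [43.43778802 59.48847926]
213 [43.46478873 57.28169014]
```

View pics/p4t.png

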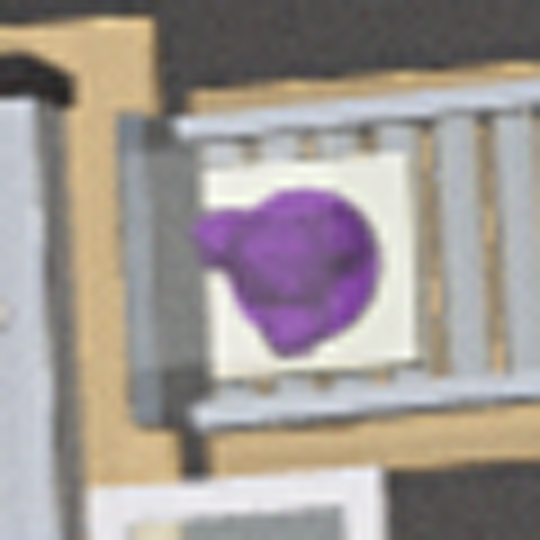

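The amethyst was still rolling: it moved 2 px between frames and is now practically at the stop. I'll pick the citrine.

>>> {"op": "jog_arm", "data": {"rows": "1 1.1 1.6 25 0;1 0 0 25 0;1 0 0 25 0;1 0 0 20 0;1 0 0 0 0;0 0 0 0 0;0 0 0 0 0;0 0 0 0 0;0 0 0 0 0;0 0 0 0 0;0 0 0 0 0", "force": 40}}

```text
time_s: 13.3
position: [0.6148, -0.2904, 0.031]
ee_rot: [179.9, 0.0, 65.4]
ft_force: [0.9, -0.1, 6.3]
finger_gap: 0.0514
```

>>> {"op": "jog_arm", "data": {"rows": "0 0 0 -30 0;0 0 0 -50 0;0 0 0 -50 0;0 0 0 -50 0;0 0 0 0 -9.2;0 0 0 0 -9.1;0 0 0 0 -9.1;0 0 0 0 0;0 0 0 0 0"}}

```text
time_s: 14.42
position: [0.6136, -0.2896, 0.2089]
ee_rot: [-180.0, -0.0, 92.7]
ft_force: [-0.1, -0.0, -1.9]
finger_gap: 0.0517
```

```bash
python3 -c "
from h import *
go(.5208,.117,.2,92.9)
b=camera('top')[230:360,130:320].astype(int)
k=(b[...,0]>b[...,1]+40)&(b[...,2]>b[...,1]+10); print(k.sum(), np.argwhere(k).mean(0))"
```

```text
pos [ 0.6136 -0.2896  0.2089] rpy [-1.7997e+02 -3.0000e-02  9.2700e+01] shift [410.5 -73.5   9.1] len 417.1 turn -0.2 F [-0.06 -0.02 -1.93] gap 0.0517 t 14.425
215 [43.90232558 54.55348837]
```

>>> {"op": "jog_arm", "data": {"rows": "0 51.3 -9.2 0 0;0 51.3 -9.2 0 0;0 51.3 -9.2 0 0;0 51.3 -9.2 0 0;0 51.3 -9.2 0 0;0 51.3 -9.2 0 0;0 51.3 -9.2 0 0;0 51.3 -9.2 0 0;0 0 0 0 0;0 0 0 0 0;0 0 0 0 0"}}

```text
time_s: 15.85
position: [0.5204, 0.1156, 0.2094]
ee_rot: [180.0, 0.0, 92.7]
ft_force: [0.4, 0.8, -1.3]
finger_gap: 0.0518
```

```bash
python3 -c "
from h import *
go(.5208,.117,.108,92.9)
b=camera('top')[230:360,130:320].astype(int)
k=(b[...,0]>b[...,1]+40)&(b[...,2]>b[...,1]+10); print(k.sum(), np.argwhere(k).mean(0))"
```

```text
pos [0.5204 0.1156 0.2094] rpy [1.7999e+02 1.0000e-02 9.2720e+01] shift [  1.4   0.4 101.4] len 101.4 turn -0.18 F [ 0.42  0.77 -1.27] gap 0.0518 t 15.85
20 [40.8 46.1]
```

>>> {"op": "jog_arm", "data": {"rows": "0 1.4 0.4 40 0;0 0 0 40 0;0 0 0 15 0;0 0 0 6 0;0 0 0 2 0;0 0 0 0 0"}}

```text
time_s: 16.65
position: [0.5213, 0.1179, 0.1076]
ee_rot: [179.9, 0.0, 92.8]
ft_force: [-0.3, 0.1, -1.2]
finger_gap: 0.0518
```

>>> {"op": "jog_arm", "data": {"rows": "0 0 0 1.5 0;0 0 0 0 0"}}

```text
time_s: 16.9
position: [0.5213, 0.118, 0.106]
ee_rot: [179.9, 0.0, 92.8]
ft_force: [-0.8, 1.3, 3.6]
finger_gap: 0.0516
```

>>> {"op": "jog_arm", "data": {"rows": "0 0 0 2 0;0 0 0 2 0;0 0 0 0 0;1 0 0 0 0;1 0 0 0 0;1 0 0 0 0;1 0 0 0 0;1 0 0 -10 0;1 0 0 -30 0;1 0 0 -50 0;1 0 0 -40 0;1 0 0 0 0", "force": 20}}

```text
time_s: 18.4
position: [0.5228, 0.118, 0.2358]
ee_rot: [179.5, 0.0, 92.8]
ft_force: [-0.6, -0.3, -0.4]
finger_gap: 0.0852
```

>>> {"op": "jog_arm", "data": {"rows": "1 -40 0 0 0;0 -60 0 0 0;0 -40 0 0 0;0 0 0 0 0;0 0 0 0 0;0 0 0 0 0;0 0 0 0 0;0 0 0 0 0;0 0 0 0 0;0 0 0 0 0;0 0 0 0 0;0 0 0 0 0"}}

```text
time_s: 19.9
position: [0.5273, -0.0219, 0.2308]
ee_rot: [180.0, 0.0, 92.8]
ft_force: [-0.1, 0.2, -0.2]
finger_gap: 0.0003
```

>>> {"op": "jog_arm", "data": {"rows": "0 0 0 0 0;0 0 0 0 0;0 0 0 0 0;0 0 0 0 0;0 0 0 0 0;0 0 0 0 0;0 0 0 0 0;0 0 0 0 0;0 0 0 0 0;0 0 0 0 0"}}

```text
time_s: 21.15
position: [0.5273, -0.0219, 0.2308]
ee_rot: [-180.0, 0.0, 92.8]
ft_force: [0.8, -0.1, 0.1]
finger_gap: 0.0001
```

```bash
python3 -c "
from h import *
go(.34,.336,.2,92.9)
b=camera('top')[230:360,130:320]
cv2.imwrite('pics/q1.png',cv2.resize(b,None,fx=4,fy=4,interpolation=cv2.INTER_CUBIC));b=b.astype(int)
k=(b[...,0]>b[...,1]+40)&(b[...,2]>b[...,1]+10); print(k.sum(), np.argwhere(k).mean(0))"
```

```text
pos [ 0.5273 -0.0219  0.2308] rpy [-180.      0.     92.82] shift [ 366.7 -169.4   30.8] len 405.1 turn -0.08 F [ 0.85 -0.05  0.12] gap 0.0001 t 21.15
210 [43.85714286 54.62380952]
```

View pics/q1.png

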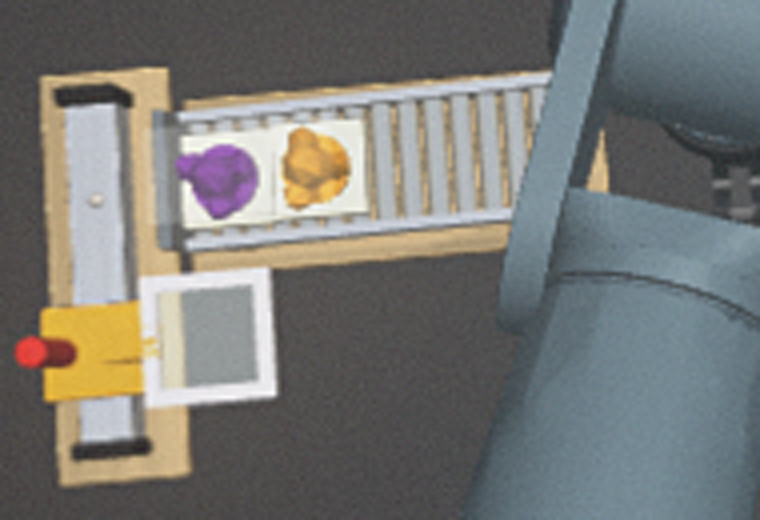

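Both cases stand at the stop, touching: amethyst at crop (220,180) and citrine at (318,170). Now I'll go behind the post with the fingers shut.

>>> {"op": "jog_arm", "data": {"rows": "0 45 -18.6 0 0;0 45 -18.6 0 0;0 45 -18.6 0 0;0 45 -18.6 0 0;0 45 -18.6 0 0;0 45 -18.6 0 0;0 45 -18.6 0 0;0 45 -18.6 0 0;0 0 0 0 0;0 0 0 0 0"}}

```text
time_s: 22.45
position: [0.361, 0.3302, 0.2308]
ee_rot: [180.0, 0.0, 92.8]
ft_force: [-0.1, 0.0, 1.3]
finger_gap: -0.0001
```

```bash
python3 -c "
from h import *
go(.362,.337,.092,92.9)"
```

```text
pos [0.361  0.3302 0.2308] rpy [1.7999e+02 2.0000e-02 9.2850e+01] shift [  6.8   1.4 138.8] len 138.9 turn -0.05 F [-0.14  0.04  1.35] gap -0.0001 t 22.45
```

>>> {"op": "jog_arm", "data": {"rows": "0 6.8 1.4 40 0;0 0 0 40 0;0 0 0 40 0;0 0 0 18.8 0;0 0 0 0 0;0 0 0 0 0"}}

```text
time_s: 23.2
position: [0.3632, 0.337, 0.0931]
ee_rot: [179.9, -0.0, 92.8]
ft_force: [0.3, -0.3, 0.8]
finger_gap: -0.0
```

>>> {"op": "jog_arm", "data": {"rows": "0 0 8 0 0;0 0 8 0 0;0 0 8 0 0;0 0 8 0 0;0 0 8 0 0;0 0 0 0 0"}}

```text
time_s: 23.95
position: [0.4027, 0.3392, 0.0921]
ee_rot: [180.0, -0.0, 92.8]
ft_force: [0.9, 0.1, 0.2]
finger_gap: 0.0
```

```bash
python3 -c "
from h import *
go(.5,.337,.092,92.9)
s=camera('side')[150:270,120:340]; t=camera('top')[230:350,110:290]
cv2.imwrite('pics/r1.png',np.hstack([cv2.resize(x,(400,300)) for x in(s,t[:,:160])]))"
```

```text
pos [0.4027 0.3392 0.0921] rpy [ 1.7996e+02 -1.0000e-02  9.2800e+01] shift [-7.  97.   0.2] len 97.3 turn -0.1 F [0.92 0.06 0.22] gap 0.0 t 23.95
```

View pics/r1.png

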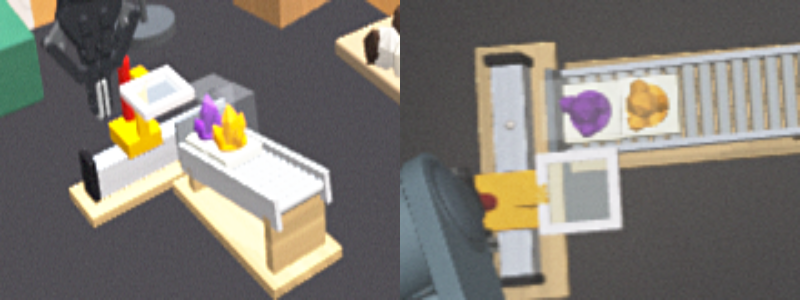

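The finger is right behind the post and clear of the pillar. I'll push along +y of the tool.

>>> {"op": "jog_arm", "data": {"rows": "0 0 5 0 0;0 0 5 0 0;0 0 5 0 0;0 0 5 0 0;0 0 5 0 0;0 0 5 0 0;0 0 5 0 0;0 0 5 0 0;0 0 5 0 0;0 0 5 0 0"}}

```text
time_s: 25.3
position: [0.4522, 0.3417, 0.092]
ee_rot: [180.0, -0.0, 92.8]
ft_force: [-1.1, -0.0, 0.7]
finger_gap: 0.0001
```

>>> {"op": "jog_arm", "data": {"rows": "0 0 4 0 0;0 0 4 0 0;0 0 4 0 0;0 0 4 0 0;0 0 4 0 0"}}

```text
time_s: 25.92
position: [0.4713, 0.3427, 0.092]
ee_rot: [-179.9, 0.0, 92.9]
ft_force: [-1.1, 0.3, 1.9]
finger_gap: -0.0
```

```bash
python3 -c "
from h import *
go(.5,.342,.092,92.9)
t=camera('top')[240:355,130:290]
fr=(t.min(2)>200); print(fr.sum())
cv2.imwrite('pics/r2.png',cv2.resize(t,None,fx=4,fy=4))
b=t.astype(int)
k=(b[...,2]>180)&(b[...,0]<60)&(b[...,1]>140); k[:, 45:]=0
q=np.argwhere(k)+[240,130]; print(len(q),q.min(0),q.max(0)); print(unproj('top',[(q[:,1].mean(),q[:,0].min()),(q[:,1].mean(),q[:,0].max())],.064))"
```

```text
pos [0.4713 0.3427 0.092 ] rpy [-1.7991e+02  2.0000e-02  9.2850e+01] shift [-2.1 28.6 -0.1] len 28.7 turn -0.05 F [-1.1   0.3   1.89] gap -0.0 t 25.925
1536
1 [275 143] [275 143]
[[0.51542787 0.3476304  0.064     ]
 [0.51542787 0.3476304  0.064     ]]
```

>>> {"op": "jog_arm", "data": {"rows": "0 0 4 0 0;0 0 3 0 0;0 0 3 0 0"}}

```text
time_s: 26.35
position: [0.4772, 0.3429, 0.0915]
ee_rot: [-179.3, 0.1, 92.8]
ft_force: [-28.8, -3.5, 19.3]
finger_gap: 0.0001
```

>>> {"op": "jog_arm", "data": {"rows": "0 0 2 0 0;0 0 2 0 0;0 0 2 0 0"}}

```text
time_s: 26.72
position: [0.4776, 0.343, 0.0914]
ee_rot: [-178.5, 0.3, 92.9]
ft_force: [-52.6, -7.7, 35.4]
finger_gap: -0.0003
```

>>> {"op": "jog_arm", "data": {"rows": "0 0 2 0 0;0 0 2 0 0"}}

```text
time_s: 26.98
position: [0.4778, 0.3431, 0.0914]
ee_rot: [-178.0, 0.4, 93.0]
ft_force: [-68.8, -11.2, 46.6]
finger_gap: -0.0001
```

Force rose sharply: a hard stop, either the end stop or something else. I'll back off and look.

>>> {"op": "jog_arm", "data": {"rows": "0 0 -10 0 0;0 0 -10 0 0;0 0 -20 0 0;0 0 -20 0 0;0 0 -20 0 0;0 0 0 0 0"}}

```text
time_s: 27.72
position: [0.4113, 0.3395, 0.0917]
ee_rot: [-180.0, 0.0, 92.9]
ft_force: [0.5, 0.9, -0.2]
finger_gap: 0.0002
```

```bash
python3 -c "
from h import *
go(.4,.342,.092,92.9)
s=camera('side')[150:270,120:340]; t=camera('top')[240:350,110:270]
cv2.imwrite('pics/r3.png',np.hstack([cv2.resize(s,(320,300)),cv2.resize(t,(480,330))[:300]]))"
```

```text
pos [0.4113 0.3395 0.0917] rpy [-1.7999e+02  1.0000e-02  9.2860e+01] shift [  3.  -11.2  -0.3] len 11.6 turn -0.04 F [ 0.49  0.89 -0.21] gap 0.0002 t 27.725
```

View pics/r3.png

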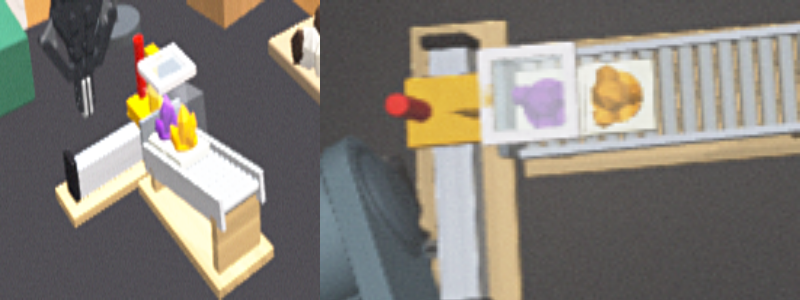

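The lens frame is over the amethyst. I'll measure the carriage travel numerically, by frame and post centroids at their known heights, and check again for spring-back.

```bash
python3 -c "
from h import *
d=np.array([.9988,.0488])
def post(t):
  t=t.astype(int); k=(t[...,2]>200)&(t[...,1]<95)&(t[...,0]<95); k[:240]=0;k[350:]=0;k[:,:110]=0;k[:,165:]=0
  q=np.argwhere(k); return unproj('top',[q.mean(0)[::-1]],.127)[0,:2],len(q)
def tpl(a,b):
  m=a[290:338,160:204]; r=cv2.matchTemplate(b[235:345,140:240],m,cv2.TM_CCOEFF_NORMED); return r
a=cv2.imread('pics/top0.png'); b=camera('top'); cv2.imwrite('pics/end.png',b)
pa,pb=post(a),post(b); print(pa,pb,'travel',(pb[0]-pa[0])@d)
f=lambda q:unproj('top',q,.13)[:,:2].mean(0)
A=f(np.array([(175,297),(338,285),(185,459),(346,444)])/5+[130,240]); B=f((np.array([(477,48),(575,42),(482,143),(580,134)])-[320,0])/3+[110,240])
print(A,B,'frame travel',(B-A)@d, 'frame y-lane', B)
def blk(t,lo):
  h=cv2.cvtColor(t,cv2.COLOR_BGR2HSV); k=cv2.inRange(h,(18,150,120),(32,255,255))>0
  k[:235]=0;k[350:]=0;k[:,:135]=0;k[:,165:]=0
  q=np.argwhere(k); c=q[(q[:,1]>=150)&(q[:,1]<=160)]; return len(q), unproj('top',[(155,c[:,0].min()-.5),(155,c[:,0].max()+.5)],.064)[:,:2]
print(blk(a,0),blk(b,0))
"
```

```text
(array([0.4229085, 0.3412751]), 36) (array([0.51152197, 0.3458694 ]), 34) travel 0.08873133018232734
[0.42668078 0.24884994] [0.51637124 0.25410801] frame travel 0.08983941948637313 frame y-lane [0.51637124 0.25410801]
(486, array([[0.4487774 , 0.32162499],
       [0.39964889, 0.32148512]])) (466, array([[0.53749892, 0.32179979],
       [0.48754934, 0.32171361]]))
```

Travel is about 0.089 m out of 0.090, and the hard stop was felt, so the carriage is home. I'll retreat and do a final check of cases and bystanders.

>>> {"op": "jog_arm", "data": {"rows": "0 0 -25 -20 0;0 0 0 -50 0;0 0 0 -50 0;0 0 0 0 0;0 0 0 0 0;0 0 0 0 0;0 0 0 0 0"}}

```text
time_s: 28.75
position: [0.3865, 0.3381, 0.2106]
ee_rot: [-179.9, 0.1, 92.8]
ft_force: [0.5, -0.3, 0.1]
finger_gap: -0.0003
```

```bash
python3 -c "
from h import *
a=cv2.imread('pics/top0.png'); b=camera('top'); e=cv2.imread('pics/end.png')
def cen(t,lo,hi,x):
  h=cv2.cvtColor(t,cv2.COLOR_BGR2HSV); k=cv2.inRange(h,lo,hi)>0; k[:240]=0;k[300:]=0;k[:,:x]=0;k[:,300:]=0;q=np.argwhere(k);return len(q),q.mean(0)
for t in(e,b): print('orange',cen(t,(8,150,80),(30,255,255),195),'purple',cen(t,(130,40,60),(160,255,255),170))
for n,(x,y,w) in dict(smoky=(351,222,18),fluor=(350,299,18),rockc=(390,260,11),rockd=(494,253,13),ra=(452,233,8),rb=(442,268,8)).items():
  m=a[y-w:y+w,x-w:x+w]; r=cv2.matchTemplate(b[y-w-15:y+w+15,x-w-15:x+w+15],m,cv2.TM_CCOEFF_NORMED); _,v,_,l=cv2.minMaxLoc(r); print(n,round(v,3),l[0]-15,l[1]-15)
go(.4,.34,.2,92.9)"
```

```text
orange (57, array([271.92982456, 210.38596491])) purple (154, array([273.0974026 , 183.53896104]))
orange (53, array([271.9245283 , 210.39622642])) purple (150, array([273.02666667, 183.61333333]))
smoky 0.998 0 0
fluor 0.999 0 0
rockc 0.996 0 0
rockd 0.997 0 0
ra 0.994 0 0
rb 0.995 0 0
pos [0.3865 0.3382 0.2108] rpy [-1.7989e+02  5.0000e-02  9.2820e+01] shift [ 1.2 13.5 10.8] len 17.4 turn -0.08 F [ 0.6  -0.26  0.87] gap -0.0 t 28.8
```

Cases at rest, bystanders unmoved, arm free. I'll hand in.

```bash
python3 -c "
from h import *
print(manip.finish_job())"
```

```text
the job is handed in; nothing more can be done
None
```

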